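Run the row of stain bottles up to the rail's end stop and shut the keeper

ROBOT

A 6-joint arm with a two-finger parallel gripper is mounted at the origin on a cart in front of the work surface, level with it; the furniture and walls round the work are solid. World frame = base frame: x ahead of the robot, y to its left, z up, the work surface at z = 0. Lengths are in m, angles in rad, forces in N, time in s.
With the tool pointing down it reaches from about 0.35 to 0.925 m from the base axis. Payload 6.4 kg.
Tool frame: the origin (TCP) lies on the centre line of the jaws, within the pads' length; the fingertips stand 19 mm ahead of it and the grasp point (between the pads) is the TCP; z points along the fingers, y is the direction in which the jaws open and shut (so a half turn about z gives the same grasp; the last joint's range is limited). The gripper opens to 94 mm and grips with 3 to 60 N. Pads are 16 mm wide; open, the fingers measure 119 mm over their backs; the gripper's body (75 mm by 177 mm) begins 78 mm behind the grasp point.
Start: joints at [-1.5, 0.245, 1.558, -0, 1.339, -0.174], TCP at [0.158, -0.631, 0.224] pointing down, gripper open.
Joint ranges: [-3.13, 3.13], [-1.02, 2.26], [0.13, 2.54], [-0.95, 4.09], [0.21, 2.88], [-2.74, 2.74]. Speed limits (rad/s): [2.57, 2.57, 3.14, 3.14, 3.14, 3.14].

INTERFACE

Orientations are given as [roll, pitch, yaw] about the fixed x, y, z axes, in that order (R = Rz(yaw) Ry(pitch) Rx(roll)).
In Python, from cell import * gives the robot as it stands.
- The arm moves only by the tool send_rows, never from a script. Its argument "plan" is a list that holds one entry, the list of rows, each a list of 6 numbers: the shift along the tool's x, y, z scaled (see below), then the turn, a rotation vector about the tool's x, y, z scaled (see below). In form: [[[x, y, z, rx, ry, rz], ...]]. A call has 1 to 12 rows; each row is the pose to reach, as a shift and turn from the pose commanded when the call began, along the tool's axes at that moment; what a row does not reach only later rows make up. The controller multiplies each number of a shift by 20 cm and each number of a turn by 1.5 rad. A row lasts 1/12 s, in which the tool goes at most 41.7 mm and 7.16 degrees, less where a joint would pass 70% of its speed; a pose out of reach is approached as far as the arm can. A call with a number of a shift or a turn outside -1 to 1 is refused whole. A call with a gripper value outside its range is refused whole. "jaw" is the opening, from -1 (shut) to 1 (fully open), so that 0 is half open, set as the call begins (left out, the last holds). The fingers move at their own pace and stop on an object; "grip_force" is the grip in N (left out, the last holds). Time passes only in rows, so rows that repeat a pose let the fingers close. It gives the time, the measured TCP pose, the force and the opening at its end, in the units of the state.
- read_state(): the state, without advancing time (a new reading comes with each control period).
- camera(name): name is "scene" or "top"; returns a dict with "img" (384x512x3 uint8, red, green, blue), "camera_matrix" (3x3 intrinsics, pixels), "k1" (the pictures are not rectified: a ray, as slopes to the right and down, at radius r is drawn at 1 + k1 r^2 times it, then the intrinsics apply), "R" (3x3) and "t" (3): a world point X has camera coordinates R X + t. Camera axes: x right, y down, z forward; pixel columns grow to the right and rows downward; lengths in m; the calibration is good to about 2 mm. A picture is of the moment at which its call begins. There is no depth.
- hand_in(): hands the job in, once; it reports no verdict.
Trained networks look in the newest picture that a camera, given by its name, has taken for a name from the list of things; names that differ only in an ending like _2 or _b are one class to them, and where a whole thing is asked for, a point or a joint stands for the part that bears it (a point fixed in the world has none). Each returns a list of dicts, best first, with "conf" (0 to 1); they miss things now and then, are a little off and sometimes report something else, mostly with a low value. They report only what shows in the picture. A call takes as long as a camera call. They do not tell look-alikes from the thing itself.
- trace(camera, thing): "pixels" (384x512 bool, what is visible of it) and "uv" ([column, row] in pixels, amid what is visible of it).
The state is a dict: "time": time; "joints": joint angles; "qd": joint speeds; "joint_torque": joint torques, N m; "ee_pos": TCP position; "tool_rot": TCP orientation; "contact_force": force on the tool from outside, world axes, zero at the start; "ft_torque": the same for the moment, N m; "grip_width": opening from 0.0 (shut) to 1.0 (fully open).
Only numpy, scipy, OpenCV 4.12 (cv2) and the standard library are available. Lean on these libraries where they do the work, as an engineer would, in place of code of your own. Each camera call takes 0.05 s, during which the arm holds its last target. There are 200 camera calls.

TASK

Push the whole row of four stain dropper bottles along the aluminium rail as one closed row, until the front bottle rests against the end stop and the four stand touching. Then swing the steel keeper arm fully shut across the rail behind the last bottle by pushing it with the fingertips. Only push: do not lift or tip any bottle, do not let the row come apart, and leave the other things round the rail where they stand.

Things in the scene. Friction and masses are not known exactly. Their poses are not given: they have to be found in the camera images.
- rail: Fixed aluminium channel, 300 mm long (x), 38 mm wide (y). Origin: centre of its underside, on the bench. x points along it toward the end stop, z up. Floor 4 mm thick; side walls 3 mm thick, tops at z = 16 mm, 31.5 mm apart inside. End stop: plate 40 mm high, inner face at x = 138 mm; the -x end is open. A 24 mm high bracket on the -y side carries the keeper.
- stop_face (a point): Centre of the inner face of the end stop, at rail x = 138 mm, z = 20 mm; the front bottle must come to rest against it.
- keeper_pivot (a point): Vertical hinge axis of the keeper, at rail x = 11 mm, y = -50 mm, beside the channel on its -y side; z = 28.5 mm is the mid-thickness of the arm.
- keeper_pin (a point): Upright steel pin, 10 mm in diameter, on the keeper arm 72 mm from its hinge axis. This point is on the pin 44.5 mm above the bench; the pin rises from the arm's top (z = 32.5 mm) to z = 56.5 mm. Push the pin or the arm's side.
- keeper (a joint): Keeper: flat steel arm 12 mm wide, z = 24.5 to 32.5 mm, reaching 78 mm from its hinge. 0 = shut at its limit, straight across the channel (along rail +y), 5.5 mm behind the row when that is home; about 1.57 = open, beside the channel, pointing along rail -x. Positive is counter-clockwise from above: shutting is clockwise. Under 1 N at the pin; stays where left. Cannot shut on a row short of home.
- bottle_1: Amber dropper bottle with black pipette cap, the front one (nearest the end stop) of four alike, upright in the channel. Body 29 mm in diameter, straight to 40 mm above its foot; 76 mm tall, about 50 g. Origin: centre of its underside, z up. The four touch (centres 29 mm apart), 50 to 90 mm short of home. At home its centre is at rail x = 123.5 mm.
- bottle_2: Amber dropper bottle with black pipette cap, the second of four alike, upright in the channel. Body 29 mm in diameter, straight to 40 mm above its foot; 76 mm tall, about 50 g. Origin: centre of its underside, z up. The four touch (centres 29 mm apart), 50 to 90 mm short of home. At home its centre is at rail x = 94.5 mm.
- bottle_3: Amber dropper bottle with black pipette cap, the third of four alike, upright in the channel. Body 29 mm in diameter, straight to 40 mm above its foot; 76 mm tall, about 50 g. Origin: centre of its underside, z up. The four touch (centres 29 mm apart), 50 to 90 mm short of home. At home its centre is at rail x = 65.5 mm.
- bottle_4: Amber dropper bottle with black pipette cap, the last one (farthest from the end stop, the one to push) of four alike, upright in the channel. Body 29 mm in diameter, straight to 40 mm above its foot; 76 mm tall, about 50 g. Origin: centre of its underside, z up. The four touch (centres 29 mm apart), 50 to 90 mm short of home. At home its centre is at rail x = 36.5 mm.
- spare_bottle: Bystander, leave alone: larger amber dropper bottle, 33 mm in diameter, 90 mm tall, standing on the bench beside the rail. Origin: centre of its underside.
- vial_a: Bystander, leave alone: small glass vial with a blue cap, 22 mm in diameter, 44 mm tall, standing on the bench beside the rail. Origin: centre of its underside.
- lab_timer: Bystander, leave alone: round white wind-up timer, 62 mm in diameter, 34 mm tall, on the bench beside the rail. Origin: centre of its underside.
- marker_pen: Bystander, leave alone: white marker pen lying on the bench, 137 mm long, 16 mm high. Origin: centre of its underside.
Things that resemble listed ones, but are neither listed nor needed, are in the scene too. What is shaped like the bottle_4 but yellow is not meant. Leave any blue look-alike of the bottle_1 alone.

How it is judged:
By the outcome, as a careful person would: the job done as asked, in the order asked, and still so for the second after the job is handed in, with the robot touching nothing.
It also fails if it takes over 50 s, if anything falls off the work surface, if the arm or the gripper's body presses on something with over 40 N, if the wrist force passes 120 N, or if a joint passes its speed limit or range.

## Working session

There is one attempt and no reset: what is moved stays moved. The work goes in short steps, Python scripts to look and compute and a tool call to move; the robot and the scene stay as the last step left them, time stands still between calls to the robot, and variables do not carry over. Pictures are saved under pics/ and viewed, about 8 in all and at most 12, crops included, and the job is handed in when it is done.

Besides the shell and the picture viewer there is one more tool, called after "Call:" as name(argument=value, ...) on one line, values as JSON. send_rows: Moves the arm, as the interface text tells. Its arguments: {"type":"object","properties":{"plan":{"type":"array","items":{"type":"array","items":{"type":"array","items":{"type":"number"}}}},"jaw":{"type":"number"},"grip_force":{"type":"number"}},"required":["plan"]}

```bash
mkdir -p pics; ls; python3 - <<'E'
from cell import *
import cv2
for n in("scene","top"):
    c=camera(n); cv2.imwrite(f"pics/{n}0.png",cv2.resize(c["img"][:,:,::-1],(800,600),interpolation=cv2.INTER_CUBIC))
    print(n,c["camera_matrix"],c["k1"],c["R"],c["t"])
    for th in("bottle_1","keeper_pin","rail","keeper"):
        print(th,[(d["conf"],d["uv"],int(d["pixels"].sum())) for d in trace(n,th)])
print(read_state())
E
```

```text
pics
scene [[486.84963452   0.         257.39557087]
 [  0.         486.84963452 191.58449431]
 [  0.           0.           1.        ]] -0.19572229699881763 [[ 0.81831296 -0.57458274 -0.01478426]
 [-0.31256596 -0.42327161 -0.85037854]
 [ 0.48235508  0.70049684 -0.52596365]] [-0.63083289  0.11006674  0.82533441]
bottle_1 [(0.88, [229.0, 206.2], 467), (0.88, [140.0, 220.0], 458), (0.83, [216.7, 196.1], 318), (0.71, [209.2, 192.0], 278), (0.68, [321.7, 254.4], 547), (0.51, [198.6, 182.9], 311)]
keeper_pin [(0.77, [184.9, 206.1], 325)]
rail [(0.86, [221.6, 222.7], 2618)]
keeper [(0.74, [186.9, 206.1], 359)]
top [[449.01065186   0.         254.44178719]
 [  0.         449.01065186 183.7505783 ]
 [  0.           0.           1.        ]] -0.12247963589511147 [[-0.0125502  -0.99986274  0.01081665]
 [-0.99410144  0.01131101 -0.10786282]
 [ 0.10772567 -0.01210654 -0.99410694]] [-0.28490618  0.5572607   0.96118302]
bottle_1 [(0.73, [225.2, 194.3], 142), (0.68, [197.7, 199.7], 143), (0.63, [238.7, 194.7], 177), (0.59, [212.9, 266.4], 156), (0.42, [214.4, 199.5], 143)]
keeper_pin [(0.52, [221.0, 217.8], 229)]
rail [(0.57, [232.8, 199.5], 2364), (0.51, [279.4, 230.9], 630)]
keeper [(0.81, [219.2, 224.6], 249), (0.37, [282.0, 230.9], 588)]
{'time': 0.5, 'joints': array([-1.50012686e+00,  2.45137113e-01,  1.55788411e+00,  1.45093077e-05,
        1.33867178e+00, -1.74079308e-01]), 'qd': array([-0.00111088,  0.0001099 , -0.00056045,  0.0008851 ,  0.00111975,
       -0.00283668]), 'joint_torque': array([-2.89815571e-04, -4.15432262e+01, -3.14557242e+01,  6.84947404e-02,
        2.94609612e-02, -1.85878645e-05]), 'ee_pos': array([ 0.15752409, -0.630602  ,  0.22438622]), 'tool_rot': array([-3.14149627e+00, -3.12871047e-05,  2.44745430e-01]), 'contact_force': array([0.22812486, 0.08620532, 0.28213425]), 'ft_torque': array([-0.03183467,  0.01404278, -0.04913328]), 'grip_width': 1.0001636022513007}
```

View pics/scene0.png

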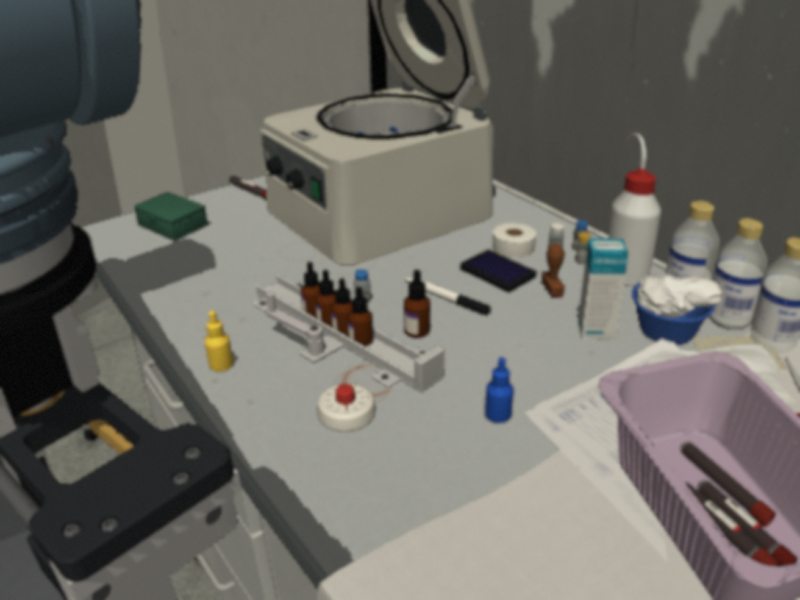

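View pics/top0.png

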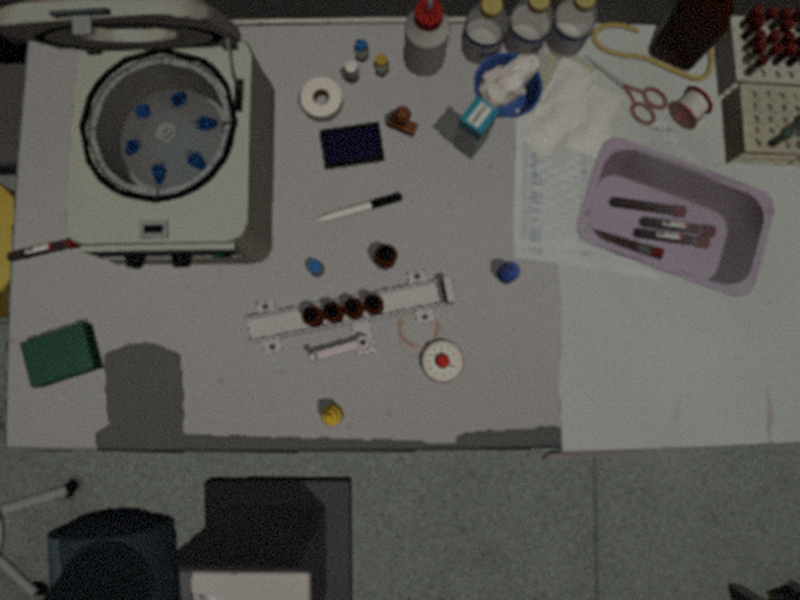

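The pictures show the row of four amber bottles on the rail. In the top view (800 px) the rail runs from (248,325) to the stop at (450,288). The keeper lies open, with its pivot at about (363,341) and its pin at about (310,350). Yellow and blue decoys stand apart. Next I'll estimate the rail pose and overlay it on crops.

```bash
cat > h.py <<'E'
from cell import *
import cv2, numpy as np
def proj(c,X):
    X=np.atleast_2d(X)@c["R"].T+c["t"]; s=X[:,:2]/X[:,2:]
    s=s*(1+c["k1"]*(s**2).sum(1,keepdims=True)); K=c["camera_matrix"]
    return s*[K[0,0],K[1,1]]+K[:2,2]
def back(c,uv,z):
    K=c["camera_matrix"]; d=(np.array(uv,float)-K[:2,2])/[K[0,0],K[1,1]]; s=d.copy()
    for _ in range(20): s=d/(1+c["k1"]*(s@s))
    r=c["R"].T@np.r_[s,1]; o=-c["R"].T@c["t"]; return o+r*(z-o[2])/r[2]
def rail2w(p,X):
    X=np.atleast_2d(np.array(X,float)); ca,sa=np.cos(p[2]),np.sin(p[2])
    return np.c_[p[0]+ca*X[:,0]-sa*X[:,1],p[1]+sa*X[:,0]+ca*X[:,1],X[:,2]]
def overlay(c,p,name,s,box,b=None,q=1.57):
    u0,v0,u1,v1=box; im=cv2.resize(c["img"][v0:v1,u0:u1,::-1],None,fx=s,fy=s,interpolation=cv2.INTER_CUBIC)
    def L(P,col):
        a=((proj(c,rail2w(p,P))-[u0,v0]+.5)*s).round().astype(int); cv2.polylines(im,[a.reshape(-1,1,2)],False,col,1)
    L([[-.15,.019,.016],[.138,.019,.016],[.138,-.019,.016],[-.15,-.019,.016],[-.15,.019,.016]],(0,255,0))
    L([[.138,.019,.04],[.138,-.019,.04]],(255,255,0))
    k=np.array([.011,-.05]); d=np.array([-np.sin(q),np.cos(q)])
    e=k+.072*d; L([[*k,.0325],[*e,.0325],[*e,.0565]],(0,0,255))
    if b is not None:
        for i in range(4):
            t=np.linspace(0,6.3,30); x=b-.029*i
            L(np.c_[x+.0145*np.cos(t),.0145*np.sin(t),0*t+.044],(255,0,255)); L([[x,0,.044],[x,0,.080]],(255,0,255))
    cv2.imwrite(name,im)
E
python3 - <<'E'
from h import *
c=camera("top"); s=camera("scene")
f=.64
A=back(c,np.array([248,325])*f,.008);B=back(c,np.array([443,291])*f,.03)
print(A,B,np.hypot(*(B-A)[:2]))
# silhouette fit by centroid/caps: bottles in both cams
for n,cc in(("top",c),("scene",s)):
  for d in trace(n,"bottle_1"):
    ys,xs=np.nonzero(d["pixels"]); print(n,d["conf"],d["uv"],back(cc,d["uv"],.06 if n=="top" else .04)[:2])
th=np.arctan2(*(B-A)[1::-1]); p=[(A+.15*np.array([np.cos(th),np.sin(th),0]))[0],(A+.15*np.array([np.cos(th),np.sin(th),0]))[1],th]
print(p)
overlay(c,p,"pics/t1.png",5,(150,170,300,250),.06); overlay(s,p,"pics/s1.png",5,(150,160,300,260),.06)
E
```

```text
[ 0.50373357 -0.07488038  0.008     ] [ 0.54771178 -0.35595338  0.03      ] 0.2844927373726716
top 0.71 [212.6, 268.7] [ 0.37113402 -0.2004923 ]
top 0.64 [214.5, 200.5] [ 0.51567265 -0.2053006 ]
top 0.56 [236.1, 192.6] [ 0.53211835 -0.25166677]
top 0.55 [324.8, 173.5] [ 0.57131767 -0.44371159]
top 0.45 [226.9, 196.1] [ 0.52481919 -0.23190362]
scene 0.73 [216.1, 196.3] [ 0.52035522 -0.22515064]
scene 0.73 [138.3, 220.6] [ 0.36994284 -0.21244362]
scene 0.72 [320.3, 253.1] [ 0.56544379 -0.46385916]
scene 0.67 [210.0, 191.4] [ 0.51997386 -0.20348178]
scene 0.66 [198.5, 183.0] [ 0.51763438 -0.16331612]
[np.float64(0.5269212666763516), np.float64(-0.2230773072879327), np.float64(-1.415589284028622)]
```

View pics/t1.png

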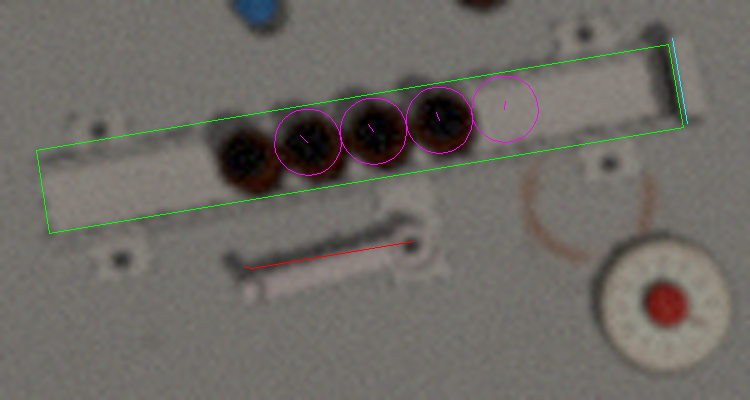

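View pics/s1.png

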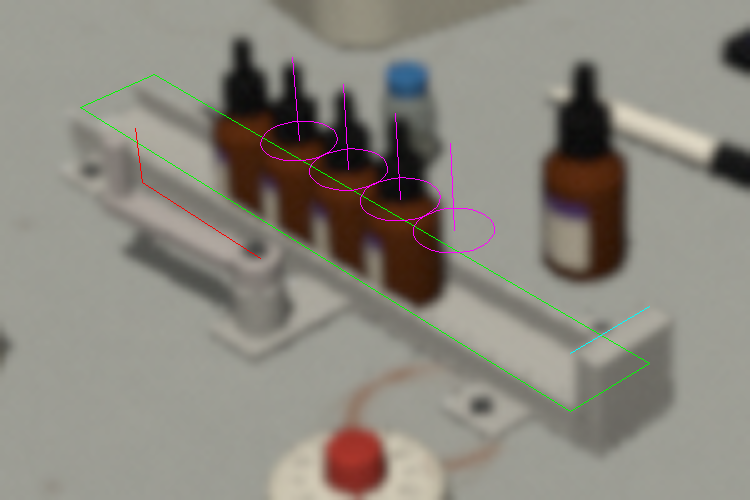

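The top overlay fits within a few px, with bottle_1 at about crop (440,120), which is rail x ≈ 0.03. The scene overlay is 2–4 native px off at the stop corner (578,352) and left end (75,120), so I'll do a joint refit.

```bash
cat > fit.py <<'E'
from h import *
from scipy.optimize import least_squares
c=camera("top"); s=camera("scene")
T=lambda u,v:np.array([150+u/5-.5,170+v/5-.5]); S=lambda u,v:np.array([150+u/5-.5,160+v/5-.5])
R=[(c,T(411,243),(.011,-.05,.033)),(c,T(37,150),(-.15,.019,.016)),(c,T(50,233),(-.15,-.019,.016)),(c,T(674,42),(.138,.019,.04)),(c,T(687,123),(.138,-.019,.04)),
 (s,S(258,252),(.011,-.05,.033)),(s,S(75,120),(-.15,-.019,.016)),(s,S(578,352),(.138,-.019,.04))]
Bt=[(s,S(x,y)) for x,y in((400,115),(345,92),(292,65),(242,42))]
def f(v):
    o=[proj(k,rail2w(v,[X]))[0]-u for k,u,X in R]
    o+=[proj(k,rail2w(v,[(v[3]-.029*i,0,.078)]))[0]-u for i,(k,u) in enumerate(Bt)]
    return np.ravel(o)
r=least_squares(f,[.527,-.223,-1.4156,.033],loss="soft_l1",x_scale=[.01,.01,.02,.01]); p=r.x
print(p.round(4)); print(f(p).reshape(-1,2).round(1).tolist())
np.save("p.npy",p)
overlay(s,p,"pics/s2.png",5,(150,160,300,260),p[3],1.65)
for u in((255,262),(270,262),(130,262)): print("centrifuge",back(c,np.array(u)*.64,.0)[:2],back(c,np.array(u)*.64,.1)[:2])
for q in(1.57,1.65): 
  e=np.array([.011-.072*np.sin(q),-.05+.072*np.cos(q),.0565]); print("pin",q,(proj(c,rail2w(p,[e]))[0]-[149.5,169.5])*5,(proj(s,rail2w(p,[e]))[0]-[149.5,159.5])*5)
for X in([p[3]-.087-.0145-.0125-.025,0,.037],[.022-.0125,0,.037]): print(X,rail2w(p,[X]))
E
python3 fit.py
```

```text
[ 0.5264 -0.2233 -1.4104  0.0323]
[[0.6, -0.1], [-0.0, 0.5], [-0.1, 0.6], [-0.4, -0.9], [0.1, -0.2], [0.2, 1.1], [0.5, -2.4], [-1.5, 0.3], [-0.5, 1.0], [-0.1, -0.2], [0.3, -0.3], [0.6, -0.9]]
centrifuge [ 0.59677843 -0.08271646] [ 0.58206131 -0.10203673]
centrifuge [ 0.59649598 -0.10492868] [ 0.58180659 -0.12206852]
centrifuge [0.599356   0.10572374] [0.58438586 0.06790551]
pin 1.57 [246.09612894 269.12430232] [134.0150111  129.07393444]
pin 1.65 [248.78699517 282.32377611] [121.87607381 135.01996996]
[np.float64(-0.10667137419846484), 0, 0.037] [[ 0.50936719 -0.11796223  0.037     ]]
[0.009499999999999998, 0, 0.037] [[ 0.52792632 -0.23264155  0.037     ]]
```

View pics/s2.png

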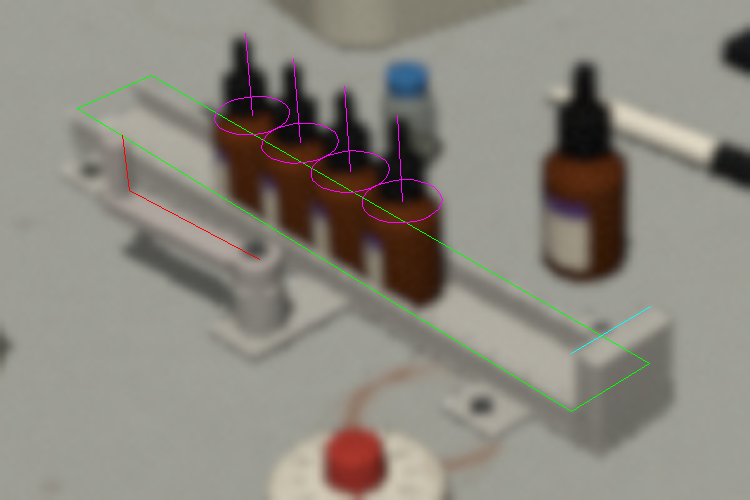

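Call:
send_rows(plan=[[[0.2, -0.17, 0, 0, 0, 0], [0.4, -0.34, 0, 0, 0, 0], [0.6, -0.52, 0, 0, 0, 0], [0.78, -0.69, 0, 0, 0, 0], [0.78, -0.69, 0, 0, 0, 0], [0.78, -0.69, 0, 0, 0, 0]]], jaw=-1)

```text
time: 1.3
ee_pos: [0.2784, -0.4539, 0.2242]
tool_rot: [-3.14, -0.001, 0.25]
contact_force: [0.3, -0.1, 0.2]
grip_width: 0.611
```

Call:
send_rows(plan=[[[0.2, -0.17, 0, 0, 0, 0], [0.4, -0.34, 0, 0, 0, 0], [0.6, -0.52, 0, 0, 0, 0], [0.78, -0.69, 0, 0, 0, 0], [0.78, -0.69, 0, 0, 0, 0], [0.78, -0.69, 0, 0, 0, 0]]])

```text
time: 1.8
ee_pos: [0.3959, -0.2826, 0.2246]
tool_rot: [-3.141, -0.002, 0.252]
contact_force: [0.2, -0.7, 0.7]
grip_width: 0.187
```

Call:
send_rows(plan=[[[0.2, -0.17, 0, 0, 0, 0.056], [0.4, -0.34, 0, 0, 0, 0.056], [0.6, -0.52, 0, 0, 0, 0.056], [0.77, -0.69, 0, 0, 0, 0.056], [0.77, -0.69, 0, 0, 0, 0.056], [0.77, -0.69, 0, 0, 0, 0.056]]])

```text
time: 2.3
ee_pos: [0.5116, -0.112, 0.2247]
tool_rot: [-3.141, -0.002, 0.167]
contact_force: [-0.7, 0.3, 0.1]
grip_width: 0.004
```

Call:
send_rows(plan=[[[-0.02, 0, 0.2, 0, 0, 0.004], [-0.02, 0, 0.4, 0, 0, 0.004], [-0.02, 0, 0.6, 0, 0, 0.004], [-0.02, 0, 0.75, 0, 0, 0.004], [-0.02, 0, 0.85, 0, 0, 0.004], [-0.02, 0, 0.93, 0, 0, 0.004], [-0.02, 0, 0.93, 0, 0, 0.004], [-0.02, 0, 0.93, 0, 0, 0.004]]])

```text
time: 2.97
ee_pos: [0.5049, -0.1175, 0.038]
tool_rot: [-3.141, 0.001, 0.154]
contact_force: [-0.1, -0.7, 0.4]
grip_width: 0.004
```

```bash
python3 - <<'E'
from h import *
s=camera("scene"); st=read_state(); print(st["ee_pos"],st["tool_rot"],st["contact_force"],st["time"])
p=np.load("p.npy"); overlay(s,p,"pics/s3.png",5,(130,130,280,240),p[3],1.65)
E
```

```text
[ 0.50580656 -0.11776621  0.03918375] [ 3.14090218e+00 -7.19991400e-04  1.53942637e-01] [0.29378382 0.34397432 0.93941701] 3.0167
```

View pics/s3.png

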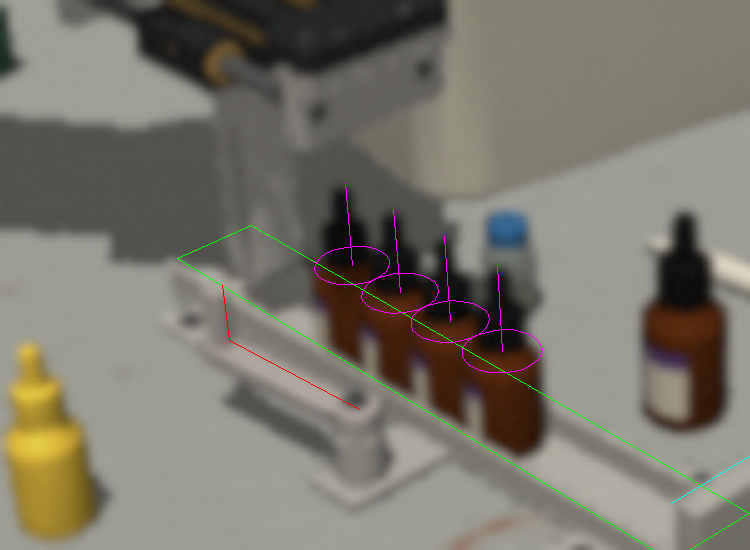

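Call:
send_rows(plan=[[[0.003, 0.025, 0, 0, 0, 0], [0.006, 0.05, 0, 0, 0, 0], [0.01, 0.07, 0, 0, 0, 0], [0.01, 0.085, 0, 0, 0, 0], [0.01, 0.095, 0, 0, 0, 0], [0.01, 0.105, 0, 0, 0, 0], [0.01, 0.115, 0, 0, 0, 0], [0.01, 0.125, 0, 0, 0, 0], [0.01, 0.135, 0, 0, 0, 0], [0.01, 0.145, 0, 0, 0, 0], [0.01, 0.155, 0, 0, 0, 0], [0.01, 0.165, 0, 0, 0, 0]]])

```text
time: 4.02
ee_pos: [0.5123, -0.1489, 0.0383]
tool_rot: [-3.141, 0.0, 0.155]
contact_force: [-0.5, 1.4, 0.2]
grip_width: 0.002
```

Call:
send_rows(plan=[[[0, 0.012, 0, 0, 0, 0], [0, 0.025, 0, 0, 0, 0], [0, 0.038, 0, 0, 0, 0], [0, 0.05, 0, 0, 0, 0], [0, 0.062, 0, 0, 0, 0], [0, 0.075, 0, 0, 0, 0], [0, 0.088, 0, 0, 0, 0], [0.002, 0.1, 0, 0, 0, 0], [0.002, 0.112, 0, 0, 0, 0], [0.002, 0.122, 0, 0, 0, 0], [0.002, 0.13, 0, 0, 0, 0], [0.002, 0.135, 0, 0, 0, 0]]])

```text
time: 5.02
ee_pos: [0.517, -0.1758, 0.0385]
tool_rot: [3.142, -0.0, 0.155]
contact_force: [0.2, 1.1, -0.3]
grip_width: 0.005
```

```bash
python3 - <<'E'
from h import *
s=camera("scene"); st=read_state(); print(st["ee_pos"],st["tool_rot"],st["contact_force"],st["time"])
p=np.load("p.npy"); overlay(s,p,"pics/s4.png",5,(150,150,300,260),p[3]+.03,1.65)
E
```

```text
[ 0.51706643 -0.17591157  0.03849133] [ 3.14140559e+00 -1.20376584e-04  1.54596460e-01] [-0.62966601  0.15619036  0.21737883] 5.0667
```

View pics/s4.png

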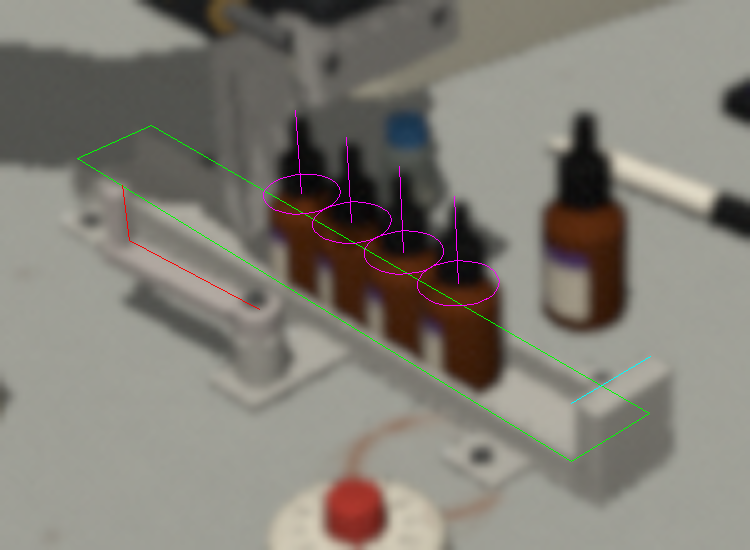

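Call:
send_rows(plan=[[[0, 0.008, 0, 0, 0, 0], [0, 0.02, 0, 0, 0, 0], [0, 0.032, 0, 0, 0, 0], [0, 0.045, 0, 0, 0, 0], [0, 0.058, 0, 0, 0, 0], [0, 0.07, 0, 0, 0, 0], [0, 0.082, 0, 0, 0, 0], [0, 0.095, 0, 0, 0, 0], [0, 0.108, 0, 0, 0, 0], [0, 0.12, 0, 0, 0, 0], [0, 0.132, 0, 0, 0, 0], [0, 0.14, 0, 0, 0, 0]]])

```text
time: 6.07
ee_pos: [0.5213, -0.2036, 0.0385]
tool_rot: [3.142, -0.0, 0.155]
contact_force: [-0.3, 2.0, 0.5]
grip_width: 0.004
```

Call:
send_rows(plan=[[[0, 0.01, 0, 0, 0, 0], [0, 0.02, 0, 0, 0, 0], [0, 0.03, 0, 0, 0, 0], [0, 0.04, 0, 0, 0, 0], [0, 0.05, 0, 0, 0, 0], [0, 0.06, 0, 0, 0, 0], [0, 0.07, 0, 0, 0, 0], [0, 0.08, 0, 0, 0, 0], [0, 0.087, 0, 0, 0, 0], [0, 0.093, 0, 0, 0, 0], [0, 0.098, 0, 0, 0, 0], [0, 0.1, 0, 0, 0, 0]]])

```text
time: 7.07
ee_pos: [0.5244, -0.2231, 0.0385]
tool_rot: [3.142, -0.0, 0.155]
contact_force: [0.2, 0.4, 0.2]
grip_width: 0.006
```

Call:
send_rows(plan=[[[0, 0.005, 0, 0, 0, 0], [0, 0.01, 0, 0, 0, 0], [0, 0.015, 0, 0, 0, 0], [0, 0.02, 0, 0, 0, 0]]])

```text
time: 7.4
ee_pos: [0.525, -0.227, 0.0385]
tool_rot: [-3.142, 0.0, 0.155]
contact_force: [-0.8, 1.4, -0.5]
grip_width: 0.006
```

Call:
send_rows(plan=[[[0, 0.004, 0, 0, 0, 0], [0, 0.008, 0, 0, 0, 0], [0, 0.012, 0, 0, 0, 0], [0, 0.016, 0, 0, 0, 0], [0, 0.018, 0, 0, 0, 0]]])

```text
time: 7.82
ee_pos: [0.5256, -0.2306, 0.0385]
tool_rot: [3.142, -0.0, 0.155]
contact_force: [-0.6, 0.7, -0.9]
grip_width: 0.003
```

Call:
send_rows(plan=[[[0, 0.003, 0, 0, 0, 0], [0, 0.006, 0, 0, 0, 0], [0, 0.008, 0, 0, 0, 0]]])

```text
time: 8.07
ee_pos: [0.5258, -0.2321, 0.0385]
tool_rot: [3.142, -0.0, 0.155]
contact_force: [-0.3, 2.0, 0.1]
grip_width: -0.001
```

Call:
send_rows(plan=[[[0, 0.002, 0, 0, 0, 0], [0, 0.004, 0, 0, 0, 0], [0, 0.005, 0, 0, 0, 0]]])

```text
time: 8.32
ee_pos: [0.5257, -0.2326, 0.0383]
tool_rot: [-3.14, 0.001, 0.155]
contact_force: [-0.3, 3.7, 1.5]
grip_width: 0.003
```

Call:
send_rows(plan=[[[0, 0.003, 0, 0, 0, 0], [0, 0.005, 0, 0, 0, 0], [0, 0.005, 0, 0, 0, 0]]])

```text
time: 8.57
ee_pos: [0.5258, -0.2328, 0.0383]
tool_rot: [-3.139, 0.001, 0.155]
contact_force: [-0.6, 7.2, 2.8]
grip_width: 0.008
```

```bash
python3 - <<'E'
from h import *
s=camera("scene"); st=read_state(); print(st["ee_pos"],st["tool_rot"],st["contact_force"],st["time"])
p=np.load("p.npy"); overlay(s,p,"pics/s5.png",5,(150,150,300,260),.1235,1.65)
E
```

```text
[ 0.52579381 -0.23279273  0.03830156] [-3.13878922e+00  7.65480628e-04  1.54677026e-01] [-0.83207275  5.84647843  2.80024398] 8.6167
```

View pics/s5.png

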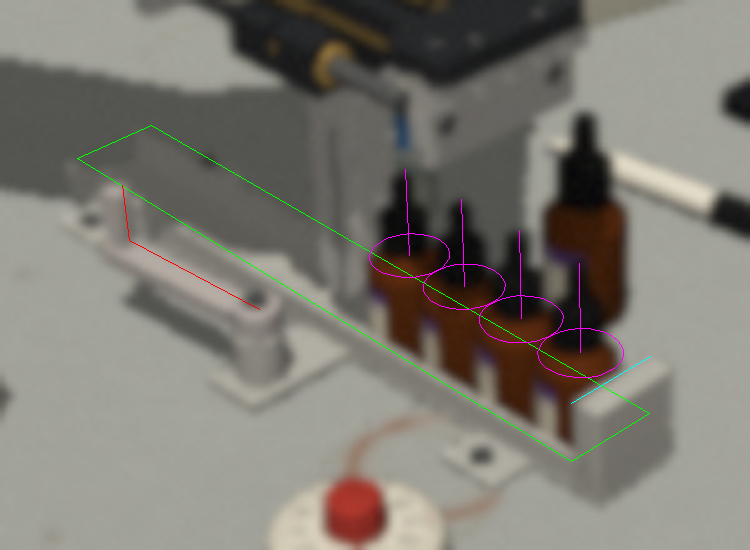

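The row is home. In the crop, bottle_1 sits against the stop at about (580,350) and all four stand upright and touching. Force rose to 7 N, and the TCP is at rail x = 9.3 mm where 9.5 mm was expected. Next I'll retreat, lift, and go behind the keeper pin turned 45°.

Call:
send_rows(plan=[[[0, -0.01, 0, 0, 0, 0], [0, -0.04, 0, 0, 0, 0], [0, -0.15, 0, 0, 0, 0], [0, -0.15, -0.2, 0, 0, 0], [0, -0.15, -0.4, 0, 0, 0], [0, -0.15, -0.46, 0, 0, -0.06], [-0.1, -0.25, -0.46, 0, 0, -0.14], [-0.2, -0.35, -0.46, 0, 0, -0.22], [-0.3, -0.45, -0.46, 0, 0, -0.3], [-0.385, -0.47, -0.46, 0, 0, -0.38], [-0.385, -0.47, -0.46, 0, 0, -0.46], [-0.385, -0.47, -0.46, 0, 0, -0.527]]])

```text
time: 9.62
ee_pos: [0.435, -0.153, 0.1308]
tool_rot: [3.14, 0.001, 0.951]
contact_force: [-0.5, -0.1, 0.5]
grip_width: 0.005
```

```bash
cat > st.py <<'E'
from h import *
p=np.load("p.npy"); st=read_state(); e=st["ee_pos"]
def w2r(x): d=x[:2]-p[:2]; a=p[2]; return np.array([np.cos(a)*d[0]+np.sin(a)*d[1],-np.sin(a)*d[0]+np.cos(a)*d[1]])
def rel(r):  # rail xy -> tool units
    w=rail2w(p,[[*r,0]])[0][:2]-e[:2]; y=st["tool_rot"][2]
    return np.array([w@[np.cos(y),np.sin(y)],w@[np.sin(y),-np.cos(y)]])/.2
E
cat > kp.py <<'E'
from st import *
c=camera("top")
print(w2r(e),e,st["tool_rot"],st["contact_force"],st["time"])
n=np.array([1,1])/2**.5
for q in np.r_[1.65:-.01:-.15]:
    P=np.array([.011-.072*np.sin(q),-.05+.072*np.cos(q)]); print(round(q,2),rel(P-n*.0175).round(3))
overlay(c,p,"pics/t3.png",5,(150,170,300,250),.1235,1.65)
E
python3 kp.py
```

```text
[-0.08393462 -0.07902485] [ 0.43498965 -0.1530317   0.13075637] [3.13958739e+00 7.18471433e-04 9.50868060e-01] [-0.53350994 -0.07777509  0.52412449] 9.6167
1.65 [0.    0.077]
1.5 [0.038 0.115]
1.35 [0.07  0.158]
1.2 [0.095 0.206]
1.05 [0.113 0.257]
0.9 [0.123 0.31 ]
0.75 [0.125 0.364]
0.6 [0.119 0.418]
0.45 [0.105 0.47 ]
0.3 [0.083 0.519]
0.15 [0.054 0.565]
0.0 [0.018 0.605]
```

View pics/t3.png

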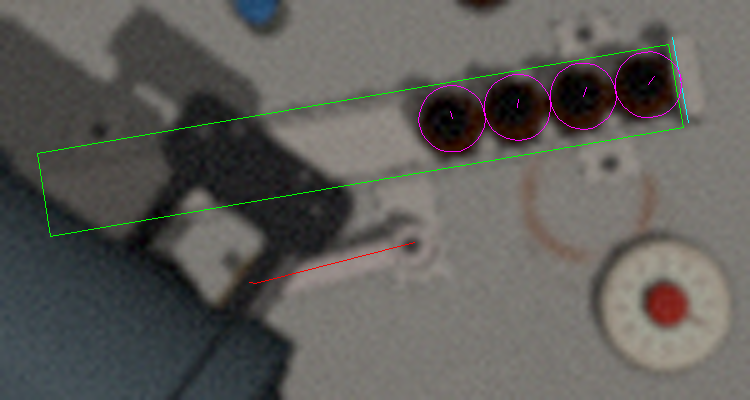

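Call:
send_rows(plan=[[[0, 0, 0.1, 0, 0, 0], [0, 0, 0.2, 0, 0, 0], [0, 0, 0.3, 0, 0, 0], [0, 0, 0.37, 0, 0, 0], [0, 0, 0.37, 0, 0, 0], [0, 0.03, 0.37, 0, 0, 0], [0, 0.05, 0.37, 0, 0, 0], [0, 0.065, 0.37, 0, 0, 0], [0, 0.08, 0.37, 0, 0, 0], [0.018, 0.096, 0.37, 0, 0, 0], [0.038, 0.115, 0.37, 0, 0, 0]]])

```text
time: 10.58
ee_pos: [0.4592, -0.1602, 0.0571]
tool_rot: [3.142, -0.0, 0.945]
contact_force: [-0.7, 1.6, -0.2]
grip_width: 0.005
```

```bash
sed -i 's/t3.png",5,(150,170,300,250)/s6.png",5,(150,150,300,260)/; s/"top"/"scene"/; s/1.65)$/1.5)/' kp.py; python3 kp.py
```

```text
[-0.07298952 -0.05630103] [ 0.45917016 -0.16020594  0.05705884] [ 3.14153828e+00 -4.82214473e-04  9.44709206e-01] [-0.73458272  1.60153192 -0.24098806] 10.5833
1.65 [-0.041 -0.042]
1.5 [-0.003 -0.004]
1.35 [0.03  0.039]
1.2 [0.055 0.087]
1.05 [0.073 0.137]
0.9 [0.083 0.19 ]
0.75 [0.085 0.244]
0.6 [0.079 0.298]
0.45 [0.066 0.35 ]
0.3 [0.044 0.4  ]
0.15 [0.016 0.445]
0.0 [-0.02   0.486]
```

View pics/s6.png

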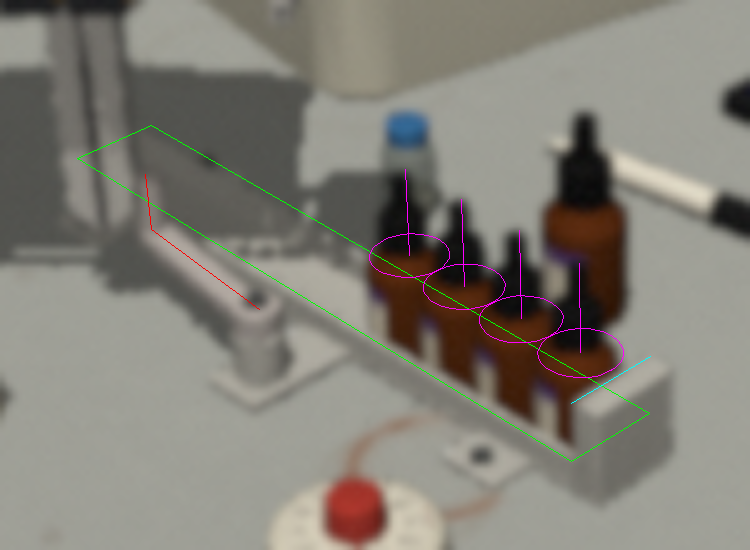

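The fingers sit behind the pin (crop ≈(150,195)), and the arm has started turning, to q≈1.45. I'll continue along the arc.

Call:
send_rows(plan=[[[0.015, 0.018, 0, 0, 0, 0], [0.03, 0.039, 0, 0, 0, 0], [0.043, 0.062, 0, 0, 0, 0], [0.055, 0.087, 0, 0, 0, 0], [0.065, 0.112, 0, 0, 0, 0], [0.073, 0.137, 0, 0, 0, 0], [0.079, 0.163, 0, 0, 0, 0], [0.083, 0.19, 0, 0, 0, 0], [0.085, 0.217, 0, 0, 0, 0], [0.085, 0.244, 0, 0, 0, 0], [0.083, 0.271, 0, 0, 0, 0], [0.079, 0.298, 0, 0, 0, 0]]])

```text
time: 11.63
ee_pos: [0.5166, -0.1829, 0.0564]
tool_rot: [3.142, 0.0, 0.945]
contact_force: [-0.1, 2.0, 0.3]
grip_width: 0.006
```

```bash
sed -i 's/s6/s7/; s/1.5)$/0.6)/' kp.py; python3 kp.py
```

```text
[-0.04144288 -0.0032326 ] [ 0.51659678 -0.18286939  0.05641979] [3.14158383e+00 5.46642000e-05 9.45291827e-01] [-0.10494881  1.97374134  0.28809133] 11.6333
1.65 [-0.117 -0.341]
1.5 [-0.079 -0.303]
1.35 [-0.047 -0.26 ]
1.2 [-0.021 -0.212]
1.05 [-0.003 -0.162]
0.9 [ 0.007 -0.109]
0.75 [ 0.009 -0.055]
0.6 [ 0.003 -0.001]
0.45 [-0.011  0.051]
0.3 [-0.032  0.101]
0.15 [-0.061  0.146]
0.0 [-0.096  0.187]
```

View pics/s7.png

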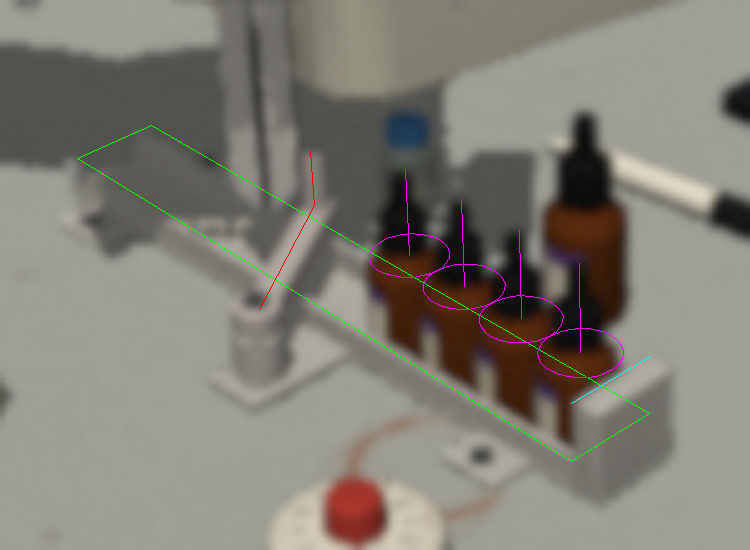

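Call:
send_rows(plan=[[[-0.003, 0.025, 0, 0, 0, 0], [-0.011, 0.051, 0, 0, 0, 0], [-0.021, 0.076, 0, 0, 0, 0], [-0.032, 0.101, 0, 0, 0, 0], [-0.046, 0.124, 0, 0, 0, 0], [-0.061, 0.146, 0, 0, 0, 0], [-0.078, 0.167, 0, 0, 0, 0], [-0.09, 0.18, 0, 0, 0, 0], [-0.096, 0.187, 0, 0, 0, 0], [-0.096, 0.187, 0, 0, 0, 0]]])

```text
time: 12.52
ee_pos: [0.5339, -0.2187, 0.0559]
tool_rot: [-3.136, -0.001, 0.945]
contact_force: [-3.4, 5.5, 4.2]
grip_width: 0.004
```

```bash
sed -i 's/s7/s8/; s/0.6)$/0.0)/' kp.py; python3 kp.py
```

```text
[-0.00334948  0.00815808] [ 0.53392684 -0.2186538   0.05592628] [-3.13584157e+00 -9.30556666e-04  9.45024774e-01] [-3.37332113  5.47004774  4.19335911] 12.5167
1.65 [-0.023 -0.516]
1.5 [ 0.015 -0.478]
1.35 [ 0.047 -0.435]
1.2 [ 0.073 -0.387]
1.05 [ 0.091 -0.337]
0.9 [ 0.101 -0.284]
0.75 [ 0.103 -0.23 ]
0.6 [ 0.097 -0.176]
0.45 [ 0.083 -0.124]
0.3 [ 0.062 -0.074]
0.15 [ 0.033 -0.029]
0.0 [-0.002  0.012]
```

View pics/s8.png

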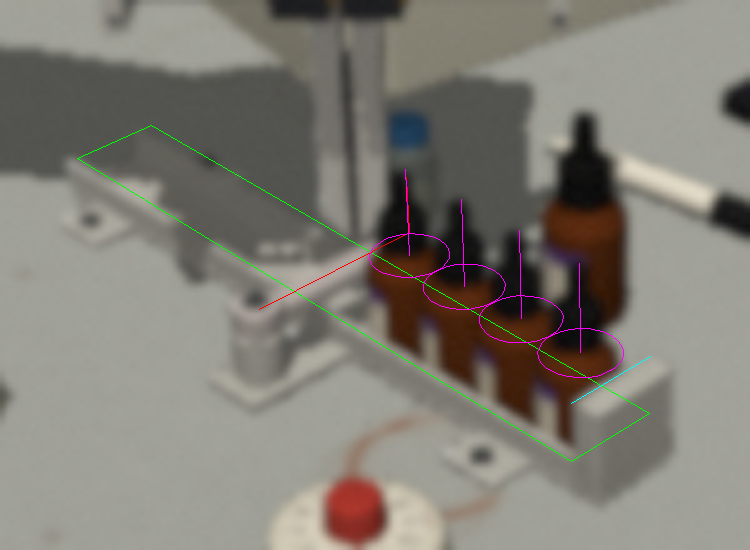

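The pin is hard to see behind the bottles. The arm lies across the channel behind bottle_4 and resists with 7 N. I'll press slightly more along the rail to confirm it's at the limit.

Call:
send_rows(plan=[[[-0.007, 0.007, 0, 0, 0, 0], [-0.01, 0.01, 0, 0, 0, 0], [-0.01, 0.01, 0, 0, 0, 0]]])

```text
time: 12.82
ee_pos: [0.5335, -0.2197, 0.0556]
tool_rot: [-3.132, -0.002, 0.945]
contact_force: [-7.2, 11.0, 7.3]
grip_width: 0.007
```

Call:
send_rows(plan=[[[0, -0.02, 0, 0, 0, 0], [0, -0.06, 0, 0, 0, 0], [0, -0.12, 0, 0, 0, 0], [0, -0.15, -0.1, 0, 0, 0], [0, -0.15, -0.3, 0, 0, 0], [0, -0.15, -0.5, 0, 0, 0], [-0.2, -0.15, -0.7, 0, 0, 0], [-0.4, -0.15, -0.7, 0, 0, 0], [-0.6, -0.15, -0.7, 0, 0, 0], [-0.6, -0.15, -0.7, 0, 0, 0], [-0.6, -0.15, -0.7, 0, 0, 0]]])

```text
time: 13.73
ee_pos: [0.4399, -0.3045, 0.197]
tool_rot: [3.14, 0.001, 0.941]
contact_force: [0.2, -0.1, 0.3]
grip_width: 0.007
```

```bash
python3 - <<'E'
from st import *
c=camera("top"); s=camera("scene"); print(e,st["time"])
overlay(c,p,"pics/a.png",4,(150,160,300,260),.1235,0.0); overlay(s,p,"pics/b.png",4,(150,150,300,250),None,0.0)
import cv2
x=[cv2.imread(f"pics/{k}.png") for k in"ab"]; h=cv2.resize(np.vstack(x),None,fx=.74,fy=.74); cv2.imwrite("pics/f.png",h)
E
```

```text
[ 0.4398858  -0.30447403  0.19697154] 13.7333
```

The picture allowance is used up, so I'll check numerically.

```bash
python3 - <<'E'
from st import *
for n in("top","scene"):
    c=camera(n)
    print(n,"pred bottle mid",[proj(c,rail2w(p,[(.1235-.029*i,0,.05)]))[0].round(1).tolist() for i in range(4)])
    print([(d["conf"],d["uv"]) for d in trace(n,"bottle_1")])
    g=proj(c,rail2w(p,[(.1235,0,.08)]))
    for q in(0,.1,.2):
        d=np.array([-np.sin(q),np.cos(q)]);k=np.array([.011,-.05])
        print("pred",q,proj(c,rail2w(p,[(*(k+.02*d),.0325),(*(k+.072*d),.0325),(*(k+.072*d),.0565)])).round(1).tolist())
    for t in("keeper","keeper_pin"):
        for d in trace(n,t):
            ys,xs=np.nonzero(d["pixels"]); m=np.c_[xs,ys].astype(np.float32)
            print(t,d["conf"],d["uv"],cv2.fitLine(m,cv2.DIST_L2,0,.01,.01).ravel().round(2),xs.min(),xs.max(),ys.min(),ys.max())
    if n=="top":
        # rectify arm-top plane z=.0325 to a rail-frame patch, find bright ridge per y
        for y in(-.035,-.025,0.,.01,.022):
            X=np.arange(-.02,.024,.002); uv=proj(c,rail2w(p,[(x,y,.0325) for x in X])).astype(np.float32)
            print(y,cv2.remap(cv2.cvtColor(c["img"],cv2.COLOR_RGB2GRAY),uv[:,0],uv[:,1],cv2.INTER_LINEAR).ravel())
E
```

```text
top pred bottle mid [[279.3, 186.1], [266.1, 188.4], [253.0, 190.6], [239.8, 192.9]]
[(0.65, [323.5, 174.9]), (0.41, [212.1, 264.1])]
pred 0 [[230.8, 209.0], [226.9, 185.8], [226.3, 184.6]]
pred 0.1 [[229.9, 209.2], [223.7, 186.5], [223.0, 185.4]]
pred 0.2 [[229.0, 209.5], [220.6, 187.5], [219.9, 186.4]]
keeper_pin 0.6 [227.5, 190.0] [1.5000e-01 9.9000e-01 2.2734e+02 1.9203e+02] 225 230 185 199
-0.035 [69 63 47 25 23 21 32 43 54 63 70 75 70 77 74 76 75 73 74 74 72 74]
-0.025 [64 65 65 65 61 45 37 27 22 23 24 24 25 29 33 45 59 64 70 72 73 75]
0.0 [77 77 78 79 81 80 75 80 78 79 79 76 75 77 79 80 82 78 74 70 58 36]
0.01 [71 74 74 75 74 72 72 76 76 72 63 68 74 80 82 80 76 76 75 74 74 70]
0.022 [72 71 69 71 71 73 71 70 72 71 69 69 72 76 79 76 70 65 67 74 70 72]
scene pred bottle mid [[265.5, 217.0], [253.6, 210.3], [242.2, 203.9], [231.2, 197.7]]
[(0.96, [138.5, 222.4]), (0.91, [242.9, 209.6]), (0.73, [318.3, 252.9]), (0.72, [252.7, 215.6]), (0.72, [228.0, 204.0]), (0.6, [260.0, 220.6])]
pred 0 [[210.0, 206.9], [231.3, 195.9], [230.8, 185.0]]
pred 0.1 [[209.2, 206.5], [228.7, 194.6], [228.1, 183.6]]
pred 0.2 [[208.4, 206.1], [225.7, 193.4], [225.1, 182.5]]
keeper 0.62 [208.1, 207.4] [  0.89  -0.45 208.62 209.02] 196 222 200 217
keeper 0.31 [293.4, 190.2] [  0.93   0.37 294.2  191.37] 274 314 181 201
keeper_pin 0.61 [212.3, 209.4] [  0.87  -0.5  209.91 207.8 ] 196 225 197 217
```

```bash
python3 -c "
from cell import *
print(hand_in())"
```

```text
the job is handed in; nothing more can be done
None
```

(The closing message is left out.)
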